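Set the charging hub's slide switches with the offset pick

ROBOT

A 7-joint arm with a two-finger parallel gripper is mounted at the origin on the work surface. World frame = base frame: x ahead of the robot, y to its left, z up, the work surface at z = 0. Lengths are in m, angles in rad, forces in N, time in s.
With the tool pointing down it reaches from about 0.35 to 0.9 m from the base axis. Payload 7.2 kg.
Tool frame: the origin (TCP) lies between the finger pads; the fingertips stand 19 mm ahead of it and the grasp point (between the pads) is the TCP (robot.finger_overhang is the distance from the TCP to the fingertips, in m); z points along the fingers, y is the line along which they close (so a half turn about z gives the same grasp; the last joint's range is limited). The gripper opens to 88 mm and grips with 3 to 60 N. Pads are 20 mm wide; open, the fingers measure 115 mm over their backs; the gripper's body (75 mm by 178 mm) begins 61 mm behind the grasp point.
Start: joints at [1.154, 0.411, -0.013, 1.596, 0.006, 1.134, -0.082], TCP at [0.214, -0.587, 0.242] pointing down, gripper open.
Joint ranges: [-2.95, 2.95], [-0.29, 1.99], [-1.47, 1.44], [0.14, 2.54], [-1.03, 4.17], [0.13, 1.85], [-2.86, 2.86]. Speed limits (rad/s): [2.39, 2.39, 3.01, 3.01, 3.14, 3.14, 3.14].

INTERFACE

Orientations are given as a unit quaternion [x, y, z, w].
In Python, from plant import sensors, viewer, hand_in, models, robot gives the robot as it stands.
- The arm moves only by the shell command python3 -m jog 'ROWS' [FORCE]. ROWS is JSON, a list of rows, each a list of 7 numbers: the turn, a rotation vector about the tool's x, y, z in rad, then the shift along the tool's x, y, z in mm, then the finger opening in mm, from 0 to 87.8. A call has 1 to 5 rows; each row is the pose to reach, as a shift and turn from the pose commanded when the call began, along the tool's axes at that moment; what a row does not reach only later rows make up. A row lasts 1/8 s, in which the tool goes at most 62.5 mm and 10.7 degrees, less where a joint would pass 70% of its speed; a pose out of reach is approached as far as the arm can. A call with a gripper value outside its range is refused whole. The fingers move at their own pace and stop on an object; FORCE is the grip in N (left out, the last holds). Time passes only in rows, so rows that repeat a pose let the fingers close. It gives the time, the measured TCP pose, the force, the opening and the grip force at its end, in the units of the state.
- sensors.sense(): the state, without advancing time (a new reading comes with each control period).
- viewer.snapshot(name): name is "side" or "top"; returns the picture (420x560x3 uint8, blue, green, red); there is no depth.
- viewer.camera_model(name): a dict with "fx", "fy", "cx", "cy" (pixels), "R" (3x3) and "t" (3): a world point X has camera coordinates R X + t. Camera axes: x right, y down, z forward; pixel columns grow to the right and rows downward; lengths in m; the calibration is good to about 2 mm. A picture is of the moment at which its call begins. camera_model takes no time and is no camera call.
- hand_in(): hands the job in; it is judged then, once.
Trained networks look in the newest picture that a camera, given by its name, has taken for a name from the list of things; names that differ only in an ending like _2 or _b are one class to them, and where a whole thing is asked for, a point or a joint stands for the part that bears it (a point fixed in the world has none). Each returns a list of dicts, best first, with "p" (0 to 1); they miss things now and then, are a little off and sometimes report something else, mostly with a low value. They report only what shows in the picture. A call takes as long as a camera call. They do not tell look-alikes from the thing itself.
- models.find_in(camera, label): "location" ([row, column] in pixels, amid what is visible of it).
- models.trace(camera, label): "region" (420x560 bool, what is visible of it) and "location" ([row, column] in pixels, amid what is visible of it).
The state is a dict: "t": time; "q": joint angles; "joint_velocities": joint speeds; "tau": joint torques, N m; "position": TCP position; "ee_rot": TCP orientation; "contact_force": force on the tool from outside, world axes, zero at the start; "wrist_torque": the same for the moment, N m; "width": finger opening in m; "gripper_force": force on a finger pad.
Only numpy, scipy, OpenCV 4.12 (cv2) and the standard library are available. Lean on these libraries where they do the work, as an engineer would, in place of code of your own. Each camera call takes 0.05 s, during which the arm holds its last target. There are 200 camera calls.

TASK

Lift the orange setting pick out of its blue holder by the steel shaft that sticks out, lay it down whole on the grey desk mat and let go, then take it again by its orange handle. Holding it by the handle, use its tip to slide the hub's switches fully home: red and yellow ON (towards the green stripe), blue and white OFF (towards the black stripe). Finally lay the pick back whole on the grey desk mat, handle underside down; do not drop it, do not touch the switches with the fingers, and leave the phone, mouse and spray bottle where they are.

Things in the scene. Friction and masses are not known exactly. Their poses are not given: they have to be found in the camera images.
- hub: fixed grey charging hub, box 90 (x) x 140 (y) x 40 mm tall; origin: centre of underside. x axis points away from the robot (within 0.3 rad) to the green stripe on the far edge of its top (ON side); black stripe on the near edge (OFF side). On top, four switches side by side along y, 28 mm apart, colours in random order.
- red_base: fixed dark plate of the red switch on the hub's top, 60 (x) x 24 (y) x 3 mm; origin at the centre of its underside (hub top, 40 mm above the desk); x axis = hub's x axis, pointing to the ON side. The slot is centred on it; the red cap stands on it, its underside 3.5 mm and its top 13.5 mm above the plate's origin.
- yellow_base: fixed dark plate of the yellow switch on the hub's top, 60 (x) x 24 (y) x 3 mm; origin at the centre of its underside (hub top, 40 mm above the desk); x axis = hub's x axis, pointing to the ON side. The slot is centred on it; the yellow cap stands on it, its underside 3.5 mm and its top 13.5 mm above the plate's origin.
- blue_base: fixed dark plate of the blue switch on the hub's top, 60 (x) x 24 (y) x 3 mm; origin at the centre of its underside (hub top, 40 mm above the desk); x axis = hub's x axis, pointing to the ON side. The slot is centred on it; the blue cap stands on it, its underside 3.5 mm and its top 13.5 mm above the plate's origin.
- white_base: fixed dark plate of the white switch on the hub's top, 60 (x) x 24 (y) x 3 mm; origin at the centre of its underside (hub top, 40 mm above the desk); x axis = hub's x axis, pointing to the ON side. The slot is centred on it; the white cap stands on it, its underside 3.5 mm and its top 13.5 mm above the plate's origin.
- red (a joint): red switch cap: 10 mm along its slide, 12 wide, 10 tall, sliding 18 mm along x of red_base. 0 = fully OFF (black stripe, -x), 0.018 = fully ON (green stripe, +x); cap centre at (value - 0.009) along x. No spring or click: it stays where left, moves with about 1.5 N, hard stops at both ends; may start part-way.
- yellow (a joint): yellow switch cap: 10 mm along its slide, 12 wide, 10 tall, sliding 18 mm along x of yellow_base. 0 = fully OFF (black stripe, -x), 0.018 = fully ON (green stripe, +x); cap centre at (value - 0.009) along x. No spring or click: it stays where left, moves with about 1.5 N, hard stops at both ends; may start part-way.
- blue (a joint): blue switch cap: 10 mm along its slide, 12 wide, 10 tall, sliding 18 mm along x of blue_base. 0 = fully OFF (black stripe, -x), 0.018 = fully ON (green stripe, +x); cap centre at (value - 0.009) along x. No spring or click: it stays where left, moves with about 1.5 N, hard stops at both ends; may start part-way.
- white (a joint): white switch cap: 10 mm along its slide, 12 wide, 10 tall, sliding 18 mm along x of white_base. 0 = fully OFF (black stripe, -x), 0.018 = fully ON (green stripe, +x); cap centre at (value - 0.009) along x. No spring or click: it stays where left, moves with about 1.5 N, hard stops at both ends; may start part-way.
- red_cap (a point): centre of the top face of the red switch cap; moves with the cap
- yellow_cap (a point): centre of the top face of the yellow switch cap; moves with the cap
- blue_cap (a point): centre of the top face of the blue switch cap; moves with the cap
- white_cap (a point): centre of the top face of the white switch cap; moves with the cap
- pick: loose pick, about 60 g, x to its steel end, z up: orange handle 90 (x) x 18 x 24 mm tall, origin at centre of its underside; steel shaft 7 wide, 8 tall, centre line 20 mm above the underside, from x = 45 to 123 mm; at its end a 6 x 6 mm tip at x = 120 points down, ending 1 mm above the underside's level. Stands steadily on the handle's underside on a flat surface.
- pick_tip (a point): centre of the lower end of the pick's tip, at (120, 0, 1) mm in the pick's frame
- pick_tail (a point): bottom edge of the handle's rear end, at (-45, 0, 0) mm in the pick's frame
- holder: fixed blue block 110 (x) x 60 x 38 mm tall, origin: centre of underside. Groove along x, 24 mm wide, open on top and at the +x end (away from the robot), floor 8 mm above the desk, hides the pick's handle (no room for fingers); the shaft sticks out about 70 mm past the +x end, centre line 28 mm above the desk. The pick lifts straight out.
- mat: grey desk mat, fixed, 230 (x) x 140 (y) x 3 mm thick; origin at the centre of its underside. The holder and the mat lie on opposite sides of the hub, either way round.
- phone: black phone lying flat, 75 x 155 x 9 mm, origin at the centre of its underside; bystander
- mouse: black computer mouse, 100 x 60 x 33 mm, origin at the centre of its underside; bystander
- spray: white spray bottle standing, 40 mm diameter, 130 mm tall, origin at the centre of its underside; bystander
There are look-alikes about, which are no part of the job. Of the things like the pick, leave any that is purple or turquoise; of the rest the larger one is meant.

How it is judged:
On the way, in this order (a step that is already met when the one before it is completed fails the run):
1. the pick is laid whole on the grey desk mat, handle underside down, and let go (x of pick_tip in the frame of mat between -0.115 and 0.115 m and y of pick_tip in the frame of mat between -0.07 and 0.07 m and x of pick_tail in the frame of mat between -0.115 and 0.115 m and y of pick_tail in the frame of mat between -0.07 and 0.07 m and z of pick in the frame of mat below 0.007 m and angle between pick's own z axis and vertical below 0.12 rad and linear speed of pick below 0.02 m/s and contact force between the fingers and pick below 0.1 N), for 0.2 s.
2. the pick is lifted off the mat, held by its handle (contact force between the fingers and pick above 1 N and x of the grasp point in the frame of pick between -0.055 and 0.047 m and z of pick in the frame of mat above 0.02 m), for 0.1 s.
3. red and yellow are fully ON, blue and white fully OFF, while the pick is held by its handle (contact force between the fingers and pick above 1 N and x of the grasp point in the frame of pick between -0.055 and 0.047 m and value of joint each of red, yellow above 0.0145 m and value of joint each of blue, white below 0.0035 m), for 0.2 s.
At the end, for the whole second after the job is handed in: red and yellow switches at least 14.5 mm along their 18 mm travel (ON), blue and white at most 3.5 mm (OFF); the pick lies at rest and released on the grey desk mat, tip and tail both within the mat's outline, handle underside on the mat (upright within 0.12 rad) (all of step 1 and value of joint each of red, yellow above 0.0145 m and value of joint each of blue, white below 0.0035 m); the robot touches nothing.
It fails at once if the fingers push on a switch (contact force between the fingers and red_base above 0.5 N or contact force between the fingers and yellow_base above 0.5 N or contact force between the fingers and blue_base above 0.5 N or contact force between the fingers and white_base above 0.5 N).
It fails at once if the pick is dropped (loose more than about 40 mm above the desk) (height (world z) of pick above 0.045 m and contact force between the fingers and pick below 0.05 N).
It fails at once if a bystander is moved more than 15 mm (distance of any of phone, mouse, spray from where it was at the start of the episode above 0.015 m).
It fails at once if the spray bottle is tipped (angle between spray's own z axis and vertical above 0.3 rad).
It also fails if it takes over 72 s, if anything falls off the work surface, if the arm or the gripper's body presses on something with over 40 N, if the wrist force passes 120 N, or if a joint passes its speed limit or range.

## Working session

There is one attempt and no reset: what is moved stays moved. The work goes in short steps, Python scripts to look and compute and a shell command to move; the robot and the scene stay as the last step left them, time stands still between calls to the robot, and variables do not carry over. Pictures are saved under pics/ and viewed, at most 10 in all, crops included, and the job is handed in when it is done.

```bash
ls; mkdir -p pics; cat > h.py <<'E'
import numpy as np, cv2
from plant import sensors, viewer, models, robot
from scipy.spatial.transform import Rotation as Rot
def ray(cam,rc):
    m=viewer.camera_model(cam);R=np.array(m["R"]);t=np.array(m["t"])
    d=R.T@np.array([(rc[1]-m["cx"])/m["fx"],(rc[0]-m["cy"])/m["fy"],1.]);return -R.T@t,d
def at(cam,rc,z):
    c,d=ray(cam,rc);return c+d*(z-c[2])/d[2]
def pix(cam,X):
    m=viewer.camera_model(cam);p=np.array(m["R"])@np.array(X)+np.array(m["t"])
    return np.array([m["cy"]+m["fy"]*p[1]/p[2],m["cx"]+m["fx"]*p[0]/p[2]])
def totool(d):  # world vector (m) -> tool mm
    return Rot.from_quat(sensors.sense()["ee_rot"]).inv().apply(d)*1000
E
python3 - <<'E'
from h import *
a=viewer.snapshot("top");b=viewer.snapshot("side")
cv2.imwrite("pics/top0.png",a);cv2.imwrite("pics/side0.png",b)
s=sensors.sense();print(s)
for c in("top","side"):
    print(c,at(c,(210,280),0).round(3),ray(c,(210,280))[0].round(3),viewer.camera_model(c)["fx"])
for l in["pick","holder","hub","mat","red_cap","yellow_cap","blue_cap","white_cap","phone","mouse","spray"]:
    print(l,[(round(r["p"],2),np.round(r["location"]).tolist(),at("top",r["location"],.03).round(3).tolist()) for r in models.find_in("top",l)])
E
```

```text
pics
{'t': 0.1, 'q': array([ 1.15380645,  0.41183484, -0.01269494,  1.59690164,  0.00558674,
        1.13431789, -0.08222006]), 'joint_velocities': array([-0.0016777 , -0.00143385,  0.00087665, -0.00135866, -0.00060182,
       -0.00080666,  0.00055732]), 'tau': array([ 4.39964220e-03, -5.89097750e+01,  6.44596070e-01, -2.91709864e+01,
       -5.37657074e-02,  1.46135889e-02,  2.53234396e-05]), 'position': array([ 0.21342285, -0.58699848,  0.24090798]), 'ee_rot': array([ 9.84832965e-01,  1.73503668e-01, -1.70341145e-04, -6.92498292e-04]), 'contact_force': array([0.28226424, 0.98959945, 0.71144283]), 'wrist_torque': array([ 0.00095236, -0.00921532,  0.0159794 ]), 'gripper_force': 0.0, 'width': 0.08795217625802362}
top [ 0.527 -0.154  0.   ] [ 0.379 -0.12   1.189] 429.62986654386566
side [ 0.616 -0.014  0.   ] [-0.013 -1.209  0.874] 474.75132503400494
pick [(0.84, [181.0, 424.0], [0.609, -0.549, 0.03]), (0.81, [222.0, 334.0], [0.491, -0.299, 0.03]), (0.59, [293.0, 314.0], [0.303, -0.244, 0.03]), (0.51, [252.0, 383.0], [0.411, -0.432, 0.03])]
holder [(0.75, [234.0, 324.0], [0.461, -0.273, 0.03]), (0.6, [169.0, 236.0], [0.637, -0.031, 0.03]), (0.57, [225.0, 329.0], [0.484, -0.287, 0.03])]
hub [(0.65, [180.0, 224.0], [0.605, 0.001, 0.03])]
mat [(0.73, [237.0, 130.0], [0.447, 0.248, 0.03])]
red_cap [(0.21, [176.0, 200.0], [0.615, 0.066, 0.03])]
yellow_cap []
blue_cap [(0.34, [149.0, 333.0], [0.696, -0.299, 0.03]), (0.15, [222.0, 330.0], [0.491, -0.289, 0.03])]
white_cap []
phone [(0.73, [124.0, 240.0], [0.764, -0.04, 0.03])]
mouse [(0.68, [146.0, 114.0], [0.696, 0.307, 0.03]), (0.29, [231.0, 327.0], [0.468, -0.28, 0.03])]
spray [(0.62, [146.0, 332.0], [0.704, -0.296, 0.03])]
```

View pics/top0.png

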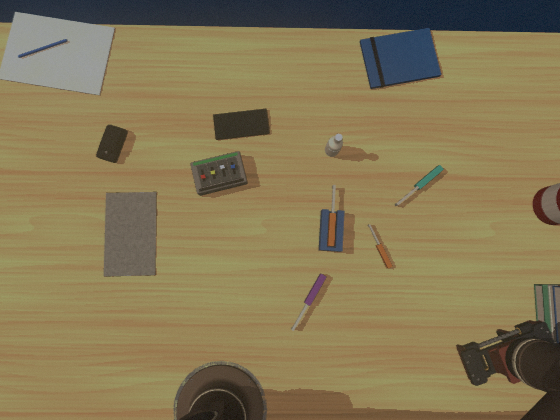

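View pics/side0.png

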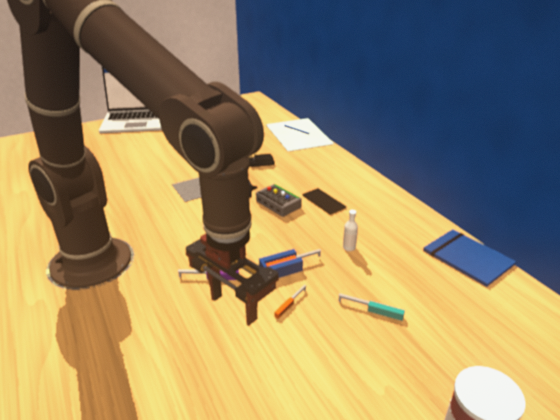

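The top picture shows four pick-like things: an orange one in the blue holder (222,334), a smaller loose orange one (252,383), a turquoise one (181,424) and a purple one (293,314). The pick in the holder fits, since it is orange and the larger of the two. The hub is at (174,219) with caps red, yellow, white, blue from left to right, and the mat is at (234,131). I'll confirm this in a crop and measure at the same time.

```bash
python3 - <<'E'
from h import *
a=cv2.imread("pics/top0.png")
c1=cv2.resize(a[145:205,180:260],None,fx=7,fy=7,interpolation=cv2.INTER_CUBIC)
c2=cv2.resize(a[175:275,310:410],None,fx=4.2,fy=4.2,interpolation=cv2.INTER_CUBIC)
im=np.zeros((420,790,3),np.uint8);im[:,:370]=c1[:, :560][:420,80:450];im[:,370:790]=c2
cv2.imwrite("pics/crop1.png",im)
hsv=cv2.cvtColor(a,cv2.COLOR_BGR2HSV).astype(int)
H,S,V=hsv[...,0],hsv[...,1],hsv[...,2]
def blob(m,box,z,n):
    r0,r1,c0,c1=box;M=np.zeros_like(m);M[r0:r1,c0:c1]=m[r0:r1,c0:c1]
    rr,cc=np.nonzero(M)
    if len(rr)==0: print(n,'none');return
    P=np.array([at("top",(r,c),z)[:2] for r,c in zip(rr,cc)])
    (cx,cy),(w,h),ang=cv2.minAreaRect(P.astype(np.float32)*1000)
    w0,v=np.linalg.eigh(np.cov(P.T)) if len(P)>2 else (0,np.eye(2))
    d=v[:,1]*np.sign(v[0,1])
    print(n,len(rr),"px",rr.mean().round(1),cc.mean().round(1),"mean",P.mean(0).round(4),"rect",np.round([cx,cy,w,h,ang],1),"axis ang",np.arctan2(d[1],d[0]).round(3))
hb=(158,200,190,250)
blob((H>45)&(H<80)&(S>70),hb,.04,"green")
blob(((H<8)|(H>172))&(S>130)&(V>80),(160,190,195,242),.0535,"red")
blob((H>20)&(H<35)&(S>130)&(V>110),(162,185,200,235),.0535,"yellow")
blob((H>100)&(H<130)&(S>100)&(V>70),(160,185,215,242),.0535,"blue")
blob((S<60)&(V>140),(160,185,200,240),.0535,"white")
pb=(180,256,315,350)
blob((H>3)&(H<14)&(S>170)&(V>100),(205,250,322,342),.032,"handle")
blob((S<60)&(V>120),(180,211,325,342),.032,"shaft")
blob((H>100)&(H<130)&(S>80),(205,256,315,350),.038,"holder")
blob((S<50),(185,282,95,165),.003,"mat")
for n,th in(("hub",.04),("mat",.003),("holder",.038),("phone",.009),("mouse",.03)):
    for r in models.trace("top",n)[:2]: blob(r["region"],(0,420,0,560),th,n+" tr")
E
```

```text
green 85 px 160.8 205.9 mean [0.6551 0.0503] rect [656.5  45.3   8.6  83.7  14.2] axis ang -1.338
red 16 px 176.3 202.7 mean [0.6091 0.0556] rect [608.7  54.8   8.3  10.7   1.8] axis ang -1.399
yellow 12 px 172.0 212.5 mean [0.6213 0.0297] rect [621.3  29.7   5.5   8.1   0.7] axis ang 1.564
blue 12 px 166.0 232.5 mean [ 0.6385 -0.0236] rect [638.5 -23.6   5.5   8.1   0.8] axis ang -1.569
white 11 px 166.4 222.0 mean [0.6371 0.0046] rect [636.8   4.6   7.4   8.4  27.3] axis ang -1.383
handle 8 px 224.1 332.6 mean [ 0.4862 -0.2962] rect [ 483.5 -293.    13.2   46.3   77. ] axis ang -0.185
shaft 60 px 197.7 333.1 mean [ 0.5586 -0.298 ] rect [ 559.3 -297.8    5.5   69.2   89.5] axis ang -0.058
holder 228 px 234.4 331.2 mean [ 0.4579 -0.2912] rect [ 468.4 -291.8   55.4  103.2   86.3] axis ang -0.045
mat 2065 px 239.0 128.6 mean [0.4422 0.2604] rect [458.1 258.3 227.8 136.3   1.7] axis ang -0.031
hub tr 839 px 174.0 219.7 mean [0.619  0.0117] rect [623.2  14.1  96.4 139.2  15.6] axis ang -1.367Traceback (most recent call last):
  File "<stdin>", line 30, in <module>
  File "<stdin>", line 13, in blob
  File "h.py", line 8, in at
    c,d=ray(cam,rc);return c+d*(z-c[2])/d[2]
        ~~~^^^^^^^^
  File "h.py", line 5, in ray
    m=viewer.camera_model(cam);R=np.array(m["R"]);t=np.array(m["t"])
ValueError: time passes only in moves, steps and waits
```

View pics/crop1.png

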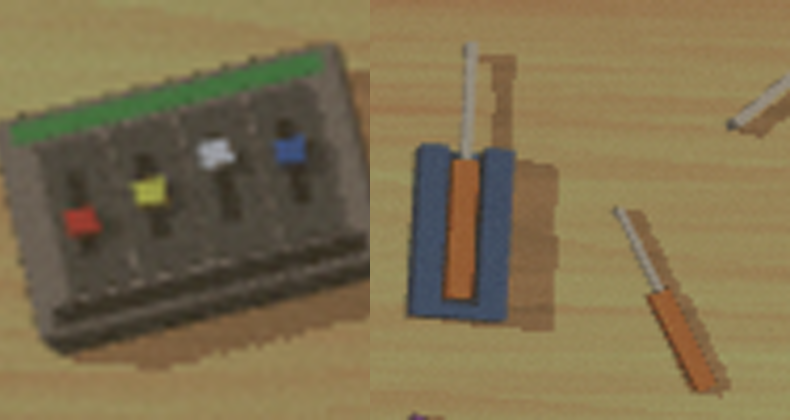

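The crop confirms it. The right half shows the larger orange pick in the blue holder, shaft pointing up in the image; the other orange one is smaller and lies loose. The left half shows the hub with its green stripe on the far edge and the caps in the order red, yellow, white, blue. The sizes check out: mat 228x136, hub 139 long, holder 103x55.

```bash
cat >> h.py <<'E'
def goal(x,y,z,yaw):
    s=sensors.sense();C=Rot.from_quat(s["ee_rot"])
    T=Rot.from_matrix(np.array([[np.cos(yaw),np.sin(yaw),0],[np.sin(yaw),-np.cos(yaw),0],[0,0,-1]]))
    print("turn",(C.inv()*T).as_rotvec().round(3),"shift",totool(np.array([x,y,z])-s["position"]).round(1),"t",s["t"])
E
python3 -m jog '[[0,0,0.404,408,-160,0,87],[0,0,0.404,408,-160,0,87],[0,0,0.404,408,-160,0,87],[0,0,0.404,408,-160,0,87],[0,0,0.404,408,-160,0,87]]' 40
python3 -c "
from h import *
goal(.543,-.297,.10,-.055)"
```

```text
t: 1.38
position: [0.4467, -0.3818, 0.242]
ee_rot: [1.0, -0.028, 0.0, 0.0]
contact_force: [1.2, -0.6, 0.0]
width: 0.087
gripper_force: 0.0
turn [ 0.001 -0.001 -0.   ] shift [ 91.4 -90.  142. ] t 1.375
```

```bash
python3 -m jog '[[0,0,0,91,-90,60,87],[0,0,0,91,-90,142,87],[0,0,0,91,-90,142,87],[0,0,0,91,-90,142,87],[0,0,0,91,-90,142,87]]'
python3 - <<'E'
from h import *
goal(.543,-.297,.031,-.055)
a=viewer.snapshot("top");b=viewer.snapshot("side")
A=cv2.resize(a[160:265,280:380],None,fx=4,fy=4,interpolation=cv2.INTER_CUBIC)
B=cv2.resize(b[190:295,230:330],None,fx=4,fy=4,interpolation=cv2.INTER_CUBIC)
cv2.imwrite("pics/c2.png",np.hstack([A,B]))
p=sensors.sense()["position"]
print(pix("side",p),pix("side",[.543,-.297,.028]),pix("top",p))
E
```

```text
t: 2.0
position: [0.541, -0.2988, 0.0998]
ee_rot: [1.0, -0.028, -0.0, 0.0]
contact_force: [-0.6, 0.0, -0.1]
width: 0.0868
gripper_force: 0.0
turn [ 0.     0.001 -0.   ] shift [ 2.  -2.  68.8] t 2.0
[235.76275639 304.3338889 ] [255.84731423 303.59817361] [200.28728735 338.18424424]
```

View pics/c2.png

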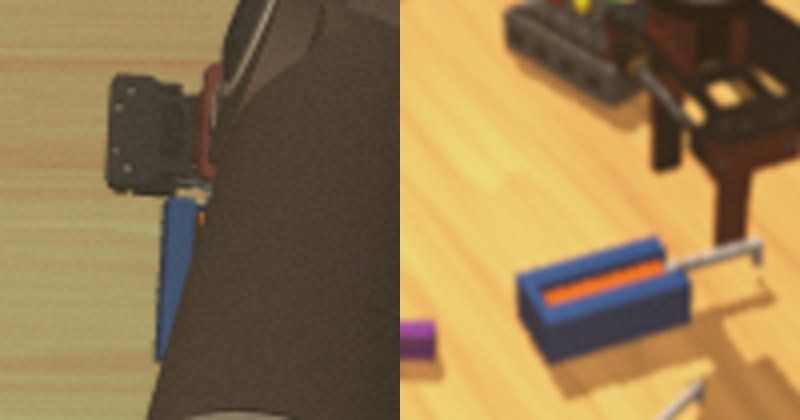

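The side crop shows the shaft running from about (257,297) to (251,319). My grasp pixel (256,304) lies on it, and the fingers straddle it. I'll descend, grip and lift.

```bash
python3 -m jog '[[0,0,0,2,-2,60,87],[0,0,0,2,-2,69,87],[0,0,0,2,-2,69,87],[0,0,0,2,-2,69,0],[0,0,0,2,-2,69,0]]' 45
python3 -m jog '[[0,0,0,0,0,0,0],[0,0,0,0,0,0,0],[0,0,0,0,0,0,0],[0,0,0,0,0,-20,0],[0,0,0,0,0,-60,0]]'
```

```text
t: 2.72
position: [0.5441, -0.2971, 0.0325]
ee_rot: [1.0, -0.028, 0.001, 0.001]
contact_force: [0.6, 0.6, -0.4]
width: 0.0706
gripper_force: 0.0
t: 3.35
position: [0.5424, -0.296, 0.0909]
ee_rot: [1.0, -0.027, -0.001, -0.001]
contact_force: [0.3, -0.1, -0.4]
width: 0.0205
gripper_force: 0.0
```

The fingers close slowly, at about 80 mm/s, so the lift came before the grip. I'll go back down and wait.

```bash
python3 -m jog '[[0,0,0,0,0,0,50],[0,0,0,0,0,0,50],[0,0,0,0,0,0,50],[0,0,0,0,0,30,50],[0,0,0,0,0,59,50]]'
python3 -m jog '[[0,0,0,0,0,1,0],[0,0,0,0,0,1,0],[0,0,0,0,0,1,0],[0,0,0,0,0,1,0],[0,0,0,0,0,1,0]]' 45
python3 -m jog '[[0,0,0,0,0,0,0],[0,0,0,0,0,0,0],[0,0,0,0,0,0,0],[0,0,0,0,0,0,0]]'
```

```text
t: 3.98
position: [0.5429, -0.2963, 0.0304]
ee_rot: [1.0, -0.028, -0.0, -0.0]
contact_force: [-0.4, -1.1, -0.1]
width: 0.0503
gripper_force: 0.0
t: 4.6
position: [0.5436, -0.2966, 0.0313]
ee_rot: [1.0, -0.028, 0.001, 0.0]
contact_force: [-0.2, -0.3, 1.2]
width: 0.0062
gripper_force: 45.0
t: 5.1
position: [0.5437, -0.2966, 0.0311]
ee_rot: [1.0, -0.028, 0.0, 0.0]
contact_force: [0.2, -0.1, 5.9]
width: 0.0066
gripper_force: 45.0
```

```bash
python3 -m jog '[[0,0,0,0,0,-15,0],[0,0,0,0,0,-30,0],[0,0,0,0,0,-80,0],[0,0,0,0,0,-140,0],[0,0,0,0,0,-150,0]]'
python3 - <<'E'
from h import *
b=viewer.snapshot("side");viewer.snapshot("top")
cv2.imwrite("pics/c3.png",cv2.resize(b[110:300,200:400],None,fx=3.5,fy=3,interpolation=cv2.INTER_CUBIC))
for c in("top","side"):print([(round(r["p"],2),np.round(r["location"]).tolist()) for r in models.find_in(c,"pick")])
goal(.4915,.258,.18,0)
p=sensors.sense()["position"]
for k in(-.1175,-.0275,.0505): print(pix("side",p+[k,.055*-k,-.003 if k>0 else -.011]).round())
E
```

```text
t: 5.72
position: [0.5453, -0.2975, 0.1863]
ee_rot: [1.0, -0.028, 0.004, 0.002]
contact_force: [0.6, -0.2, -1.3]
width: 0.0067
gripper_force: 45.0
[(0.72, [178.0, 427.0])]
[(0.96, [310.0, 384.0]), (0.69, [216.0, 287.0]), (0.61, [276.0, 215.0]), (0.55, [308.0, 283.0])]
turn [-0.001  0.002 -0.055] shift [-8.140e+01 -5.505e+02  1.000e-01] t 5.925
[225. 264.]
[217. 295.]
[208. 321.]
```

View pics/c3.png

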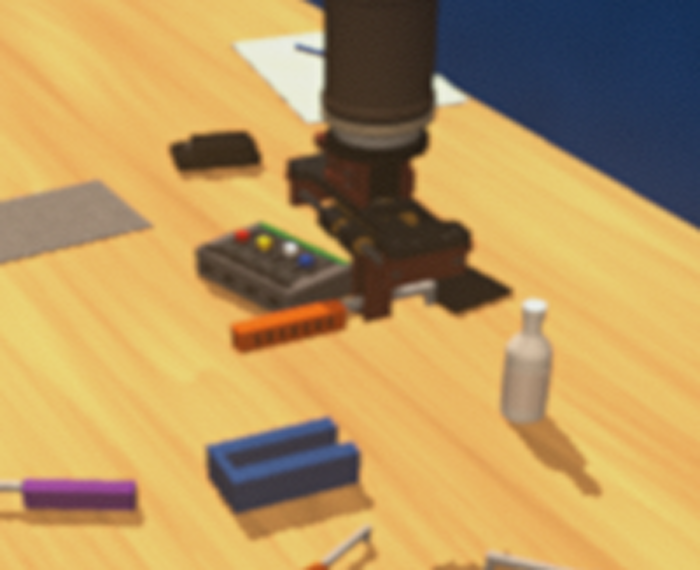

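The side view shows the pick held level by its shaft, with the handle from col 267 to 299 and the tip at col 325. It sits about 8 mm further forward in the hand than predicted, and the bystanders are untouched. Moving to the mat.

```bash
python3 -m jog '[[0,0,-0.055,-10,-50,0,0],[0,0,-0.055,-18,-105,0,0],[0,0,-0.055,-27,-160,0,0],[0,0,-0.055,-36,-215,0,0],[0,0,-0.055,-45,-270,0,0]]'
python3 -m jog '[[0,0,0,-10,-55,0,0],[0,0,0,-20,-110,0,0],[0,0,0,-30,-165,0,0],[0,0,0,-36,-220,0,0],[0,0,0,-40,-270,0,0]]'
python3 -c "
from h import *
goal(.485,.258,.033,0)"
```

```text
t: 6.55
position: [0.5117, -0.0227, 0.1788]
ee_rot: [1.0, -0.0, -0.002, -0.0]
contact_force: [1.6, 0.3, -1.2]
width: 0.0064
gripper_force: 45.0
t: 7.18
position: [0.4717, 0.247, 0.1788]
ee_rot: [1.0, 0.0, -0.002, 0.001]
contact_force: [0.4, -0.3, -1.2]
width: 0.0065
gripper_force: 45.0
turn [0.001 0.003 0.001] shift [ 13.8 -11.2 145.7] t 7.175
```

```bash
python3 -m jog '[[0,0.003,0,13,-11,40,0],[0,0.003,0,13,-11,90,0],[0,0.003,0,13,-11,125,0],[0,0.003,0,13,-11,137,0],[0,0.003,0,13,-11,140,0]]'
python3 -m jog '[[0,0,0,0,0,2,0],[0,0,0,0,0,5,0],[0,0,0,0,0,7,0],[0,0,0,0,0,8.5,0],[0,0,0,0,0,8.5,0]]'
python3 - <<'E'
from h import *
b=viewer.snapshot("side")
cv2.imwrite("pics/c4.png",cv2.resize(b[120:240,150:300],None,fx=5,fy=5,interpolation=cv2.INTER_CUBIC))
print(sensors.sense()["position"],sensors.sense()["contact_force"])
E
```

```text
t: 7.8
position: [0.4856, 0.2563, 0.0397]
ee_rot: [1.0, -0.0, 0.0, 0.0]
contact_force: [0.8, -0.1, -0.9]
width: 0.0063
gripper_force: 45.0
t: 8.43
position: [0.4863, 0.2566, 0.0322]
ee_rot: [1.0, -0.0, 0.002, 0.0]
contact_force: [-0.1, -0.1, -0.8]
width: 0.0067
gripper_force: 45.0
[0.48634158 0.25659242 0.03222548] [-0.58173706  0.60702422 -0.85214336]
```

View pics/c4.png

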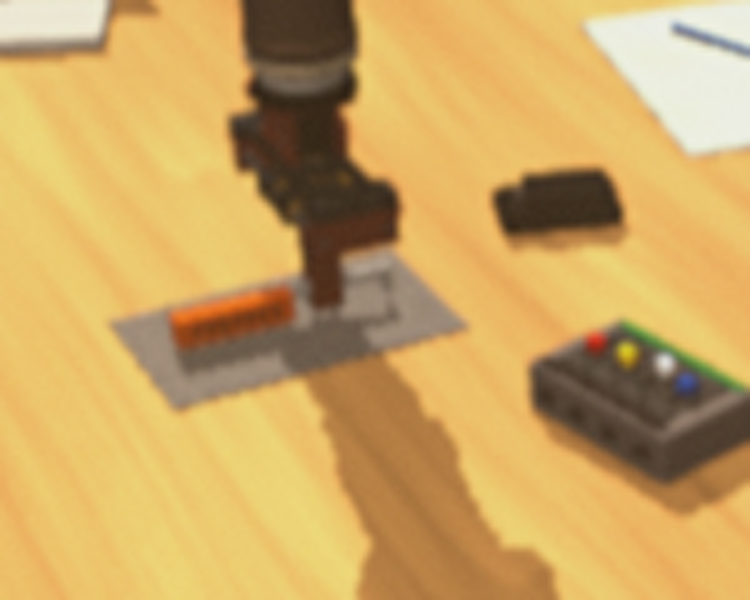

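The pick hovers just above the mat, inside its outline (handle at crop 170–295, tip at 390; mat from 112 to 465). I'll lower it gently to contact.

```bash
python3 -m jog '[[0,0,0,0,0,1,0],[0,0,0,0,0,2,0],[0,0,0,0,0,3,0],[0,0,0,0,0,4,0],[0,0,0,0,0,4,0]]'
python3 -m jog '[[0,0,0,0,0,0.7,0],[0,0,0,0,0,1.4,0],[0,0,0,0,0,2.1,0],[0,0,0,0,0,2.1,0]]'
```

```text
t: 9.1
position: [0.4862, 0.2566, 0.028]
ee_rot: [1.0, -0.0, 0.001, 0.0]
contact_force: [0.5, 0.5, -0.4]
width: 0.0066
gripper_force: 45.0
t: 9.6
position: [0.4865, 0.2567, 0.0263]
ee_rot: [1.0, -0.0, 0.002, -0.0]
contact_force: [0.3, -0.2, 2.8]
width: 0.006
gripper_force: 45.0
```

Contact at 2.8 N. Opening, waiting a moment, then rising.

```bash
python3 -m jog '[[0,0,0,0,0,0,60],[0,0,0,0,0,0,60],[0,0,0,0,0,0,60],[0,0,0,0,0,0,60],[0,0,0,0,0,0,60]]'
python3 -m jog '[[0,0,0,0,0,0,60],[0,0,0,0,0,-30,60],[0,0,0,0,0,-80,60],[0,0,0,0,0,-130,60],[0,0,0,-40,0,-160,60]]'
python3 -m jog '[[0,0,0,-60,-60,0,60],[0,0,0,-60,-110,0,60],[0,0,0,-60,-150,0,60],[0,0,0,-60,-150,0,60]]'
python3 - <<'E'
from h import *
a=viewer.snapshot("top");b=viewer.snapshot("side")
cv2.imwrite("pics/t5.png",a)
cv2.imwrite("pics/c5.png",np.hstack([cv2.resize(x,None,fx=5,fy=5,interpolation=cv2.INTER_CUBIC) for x in (a[175:295,85:165],b[120:240,150:230])]))
hsv=cv2.cvtColor(a,cv2.COLOR_BGR2HSV).astype(int);H,S,V=hsv[...,0],hsv[...,1],hsv[...,2]
for n,m,z in(("handle",(H<15)&(S>140),.027),("shaft",(S<60)&(V>125),.027)):
    M=np.zeros_like(m);M[185:285,100:162]=m[185:285,100:162];rr,cc=np.nonzero(M)
    if len(rr)<4: print(n,len(rr));continue
    P=np.array([at("top",q,z)[:2] for q in zip(rr,cc)]).astype(np.float32)*1000
    print(n,len(rr),rr.min(),rr.max(),P.mean(0),cv2.minAreaRect(P))
E
```

```text
t: 10.22
position: [0.4863, 0.2566, 0.026]
ee_rot: [1.0, -0.0, 0.002, -0.0]
contact_force: [0.1, 0.2, -0.7]
width: 0.0529
gripper_force: 0.0
t: 10.85
position: [0.448, 0.2569, 0.1884]
ee_rot: [1.0, -0.001, 0.003, -0.001]
contact_force: [-0.2, 0.1, -0.5]
width: 0.0598
gripper_force: 0.0
t: 11.35
position: [0.3841, 0.4103, 0.1857]
ee_rot: [1.0, 0.002, 0.001, -0.001]
contact_force: [-0.6, -0.8, 0.3]
width: 0.06
gripper_force: 0.0
handle 217 232 264 [416.5042  254.61038] ((416.603515625, 254.4319610595703), (85.80984497070312, 18.61801528930664), 3.0889029502868652)
shaft 85 192 232 [506.22656 253.54097] ((512.4663696289062, 251.97113037109375), (110.53720092773438, 133.24073791503906), 2.4198293685913086)
```

View pics/c5.png

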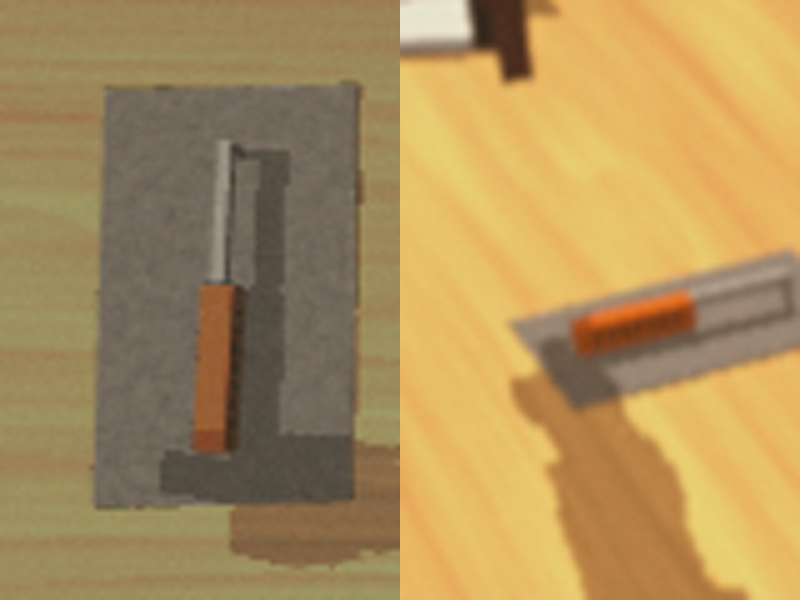

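The pick lies upright on the mat, wholly inside it, and released. Next I'll check its yaw, since the rectangle fit is coarse, and the hub caps.

```bash
python3 - <<'E'
from h import *
a=cv2.imread("pics/t5.png")
hsv=cv2.cvtColor(a,cv2.COLOR_BGR2HSV).astype(int);H,S,V=hsv[...,0],hsv[...,1],hsv[...,2]
m=(H<15)&(S>140)
def line(m,r0,r1,c0,c1,z):
    P=[]
    for r in range(r0,r1):
        c=np.nonzero(m[r,c0:c1])[0]
        if len(c): P.append(at("top",(r,c.mean()+c0),z)[:2])
    P=np.array(P);k=np.polyfit(P[:,0],P[:,1],1);print("yaw",k[0].round(4),"mid",P.mean(0).round(4),"ends",P[0].round(4),P[-1].round(4))
line(m,234,263,115,140,.027)
line((S<60)&(V>135),204,231,122,135,.027)
for x in(.37,.415,.46): print(pix("top",[x,.2565,.027]),end=' ')
print(pix("top",[.535,.2565,.027]))
goal(.417,.2555,.08,0)
# hub: caps in hub frame from trace
h=models.trace("top","hub")[0]["region"].astype(np.uint8)
c=cv2.boxPoints(cv2.minAreaRect(np.argwhere(h)[:,::-1].astype(np.float32)))
print([at("top",(q[1],q[0]),.04)[:2].round(3) for q in c])
E
```

```text
yaw -0.0013 mid [0.4164 0.2547] ends [0.4539 0.2552] [0.3792 0.255 ]
yaw -0.001 mid [0.4999 0.2558] ends [0.5354 0.2556] [0.4647 0.2557]
[265.47599511 125.75646187] [248.51470685 126.69483871] [231.73022206 127.62343396] [204.14153358 129.14976768]
turn [ 0.001 -0.002  0.   ] shift [ 31.1 150.7 105.5] t 11.45
[array([0.651, 0.096]), array([ 0.686, -0.045]), array([ 0.592, -0.068]), array([0.558, 0.072])]
```

Pick yaw ≈ 0, handle centre (0.416, 0.256), shaft tip about 0.536. All of this matches the known sizes. Grasping the handle.

```bash
python3 -m jog '[[0,0,0,31,60,0,60],[0,0,0,31,110,0,60],[0,0,0,31,152,0,60],[0,0,0,31,152,40,60],[0,0,0,31,152,90,60]]'
python3 -c "
from h import *
goal(.416,.2558,.0255,0)"
```

```text
t: 12.12
position: [0.4188, 0.2525, 0.0963]
ee_rot: [1.0, -0.002, 0.003, -0.0]
contact_force: [0.8, 0.6, -0.3]
width: 0.0601
gripper_force: 0.0
turn [-0.001 -0.007 -0.005] shift [-3.3 -3.2 70.8] t 12.125
```

```bash
python3 -m jog '[[0,-0.004,-0.004,-3,-3,40,60],[0,-0.004,-0.004,-3,-3,65,60],[0,-0.004,-0.004,-3,-3,69,60],[0,-0.004,-0.004,-3,-3,69,60]]'
python3 -c "
from h import *
goal(.416,.2558,.0255,0)"
python3 -m jog '[[0,0,0,0,0,0,0],[0,0,0,0,0,0,0],[0,0,0,0,0,0,0],[0,0,0,0,0,0,0],[0,0,0,0,0,0,0]]' 50
python3 -m jog '[[0,0,0,0,0,0,0],[0,0,0,0,0,0,0],[0,0,0,0,0,-10,0],[0,0,0,0,0,-40,0],[0,0,0,0,0,-80,0]]' 50
python3 -c "
from h import *
goal(.416,.2558,.115,0)"
```

```text
t: 12.62
position: [0.4148, 0.257, 0.0274]
ee_rot: [1.0, 0.001, -0.0, 0.0]
contact_force: [0.2, 0.5, 0.2]
width: 0.0601
gripper_force: 0.0
turn [0.    0.001 0.003] shift [1.2 1.2 1.9] t 12.625
t: 13.25
position: [0.4143, 0.2576, 0.0269]
ee_rot: [1.0, 0.002, -0.0, 0.0]
contact_force: [-0.7, 0.0, 3.1]
width: 0.0172
gripper_force: 50.0
t: 13.88
position: [0.4137, 0.2573, 0.1074]
ee_rot: [1.0, 0.002, -0.001, 0.0]
contact_force: [0.4, 0.2, -0.6]
width: 0.0176
gripper_force: 50.0
turn [0.001 0.003 0.004] shift [ 2.3  1.6 -7.6] t 13.875
```

Held by the handle: width 17.6 mm, and TCP at pick x ≈ -2 mm. Heading for hover behind the red cap.

```bash
cat >> h.py <<'E'
YAW=.243;C=np.array([.6237,.0159]);OFF=.122
EX=np.array([np.cos(YAW),np.sin(YAW)]);EY=np.array([-EX[1],EX[0]])
def tip(x,y,ztip):
    g=C+EX*(x/1000-OFF)+EY*y/1000;goal(g[0],g[1],ztip+.023,YAW)
E
python3 -c "
from h import *
tip(-22,42,.085)"
```

```text
turn [ 0.     0.003 -0.239] shift [ 59.1 235.6  -0.6] t 13.875
```

```bash
python3 -m jog '[[0,0.003,-0.08,15,50,-10,0],[0,0.003,-0.16,30,100,-10,0],[0,0.003,-0.239,45,150,-5,0],[0,0.003,-0.239,55,200,0,0],[0,0.003,-0.239,59,235,0,0]]'
python3 -m jog '[[0,0,0,0,0,0,0],[0,0,0,0,0,0,0]]'
python3 - <<'E'
from h import *
tip(-22,42,.0475)
a=viewer.snapshot("top");b=viewer.snapshot("side")
cv2.imwrite("pics/t6.png",a);cv2.imwrite("pics/s6.png",b)
s=sensors.sense();p=s["position"];tp=p+np.r_[EX*OFF,-.023]
print(p,"tip pix side",pix("side",tp).round(1),"top",pix("top",tp+[0,0,.02]).round(1))
for n,x,y in(("red",-4.6,42),("yel",1,14),("whi",9,-14),("blu",5,-42)):print(n,pix("side",np.r_[C+EX*x/1000+EY*y/1000,.0535]).round(1))
cv2.imwrite("pics/c6.png",np.hstack([cv2.resize(x,None,fx=5,fy=5,interpolation=cv2.INTER_CUBIC) for x in (a[145:245,175:255],b[165:265,235:315])]))
E
```

```text
t: 14.5
position: [0.4744, 0.0203, 0.1069]
ee_rot: [0.993, 0.12, 0.001, 0.0]
contact_force: [-0.0, 0.4, -0.5]
width: 0.0178
gripper_force: 50.0
t: 14.75
position: [0.4743, 0.0235, 0.1071]
ee_rot: [0.993, 0.121, 0.001, -0.0]
contact_force: [0.3, 0.4, -1.5]
width: 0.0172
gripper_force: 50.0
turn [-0.    -0.003  0.   ] shift [-0.9  1.4 36.6] t 14.75
[0.47425982 0.0242271  0.10702063] tip pix side [181.3 264.4] top [178.7 200.4]
red [187.7 268.6]
yel [190.2 275.2]
whi [192.6 282.5]
blu [196.2 287.2]
```

View pics/c6.png

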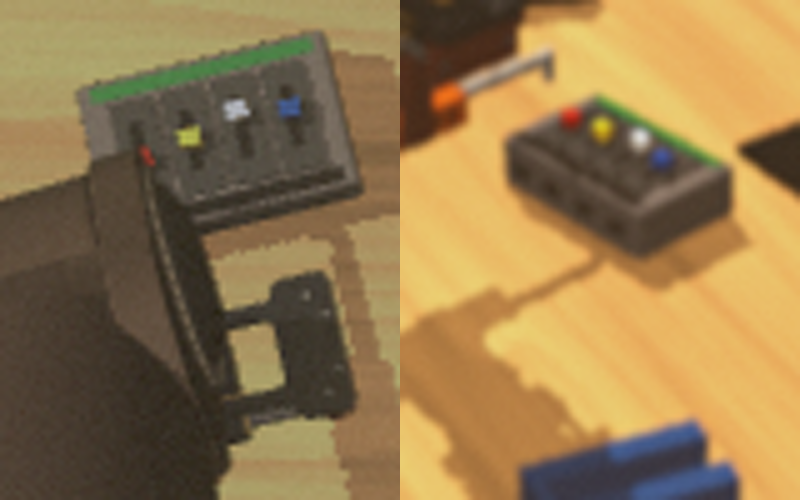

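In the side view the tip is at (181,265) against a predicted (181.3,264.4). The red cap is at (188,269) and the others match too, so the model is good. Descending behind red.

```bash
python3 -m jog '[[0,0,0,-1,1,15,0],[0,0,0,-1,1,30,0],[0,0,0,-1,1,37,0],[0,0,0,-1,1,37,0],[0,0,0,-1,1,37,0]]'
python3 -c "
from h import *
tip(2,42,.0475)"
```

```text
t: 15.48
position: [0.4738, 0.0218, 0.0699]
ee_rot: [0.993, 0.121, 0.001, -0.0]
contact_force: [-0.4, -0.6, -0.7]
width: 0.0175
gripper_force: 50.0
turn [ 0.    -0.002 -0.   ] shift [24.1 -0.2 -0.6] t 15.475
```

```bash
python3 -m jog '[[0,0,0,6,0,0,0],[0,0,0,12,0,0,0],[0,0,0,17,0,0,0],[0,0,0,21,0,0,0],[0,0,0,22,0,0,0]]'
python3 -m jog '[[0,0,0,1,0,0,0],[0,0,0,2,0,0,0],[0,0,0,2,0,0,0]]'
```

```text
t: 16.1
position: [0.4952, 0.027, 0.0698]
ee_rot: [0.993, 0.121, 0.001, -0.0]
contact_force: [-1.7, -1.1, -0.0]
width: 0.0176
gripper_force: 50.0
t: 16.48
position: [0.4969, 0.0275, 0.0698]
ee_rot: [0.993, 0.121, 0.001, -0.0]
contact_force: [-2.4, -0.1, 0.5]
width: 0.0175
gripper_force: 50.0
```

```bash
python3 -m jog '[[0,0,0,1,0,0,0],[0,0,0,1.5,0,0,0],[0,0,0,1.5,0,0,0]]'
python3 -m jog '[[0,0,0,1,0,0,0],[0,0,0,1.5,0,0,0],[0,0,0,1.5,0,0,0]]'
python3 -c "
from h import *
tip(2,42,.0475)"
```

```text
t: 16.85
position: [0.4981, 0.0277, 0.0697]
ee_rot: [0.993, 0.121, 0.001, -0.0]
contact_force: [-1.7, -1.4, 0.5]
width: 0.0179
gripper_force: 50.0
t: 17.23
position: [0.4983, 0.0277, 0.0695]
ee_rot: [0.993, 0.121, -0.001, 0.0]
contact_force: [-7.6, -1.1, 3.4]
width: 0.018
gripper_force: 50.0
turn [ 0.     0.001 -0.   ] shift [-1.1 -0.3 -1. ] t 17.225
```

Red is at its hard stop (7.6 N). Next, yellow.

```bash
python3 -m jog '[[0,0,0,-4,0,0,0],[0,0,0,-5,0,-15,0],[0,0,0,-10,0,-25,0],[0,0,0,-20,14,-25,0],[0,0,0,-21,28,-25,0]]'
python3 -c "
from h import *
tip(-17,14,.0475)"
```

```text
t: 17.85
position: [0.4855, -0.0058, 0.0949]
ee_rot: [0.993, 0.121, 0.001, 0.0]
contact_force: [0.1, -0.4, -0.5]
width: 0.0175
gripper_force: 50.0
turn [ 0.001 -0.002 -0.001] shift [ 0.3 -1.8 24.4] t 17.85
```

```bash
python3 -m jog '[[0,0,0,0,-1,12,0],[0,0,0,0,-1,24,0],[0,0,0,0,-1,24,0],[0,0,0,5,-1,24,0],[0,0,0,10,-1,24,0]]'
python3 -m jog '[[0,0,0,4,0,0,0],[0,0,0,7,0,0,0],[0,0,0,9,0,0,0],[0,0,0,10,0,0,0],[0,0,0,10,0,0,0]]'
python3 -c "
from h import *
tip(3,14,.0475)"
```

```text
t: 18.48
position: [0.4963, -0.0003, 0.071]
ee_rot: [0.993, 0.121, 0.001, -0.0]
contact_force: [-0.3, -0.8, 0.1]
width: 0.0177
gripper_force: 50.0
t: 19.1
position: [0.505, 0.0016, 0.0707]
ee_rot: [0.993, 0.121, 0.001, -0.0]
contact_force: [-2.3, 0.2, -0.2]
width: 0.0178
gripper_force: 50.0
turn [ 0.    -0.001 -0.   ] shift [-0.3  0.7  0.2] t 19.1
```

```bash
python3 -m jog '[[0,0,0,1,0,0,0],[0,0,0,1,0,0,0],[0,0,0,2,0,0,0],[0,0,0,2,0,0,0]]'
python3 -c "
from h import *
tip(3,14,.0475)"
```

```text
t: 19.6
position: [0.5052, 0.0016, 0.0703]
ee_rot: [0.993, 0.121, -0.001, 0.0]
contact_force: [-8.8, -1.4, 3.5]
width: 0.0177
gripper_force: 50.0
turn [ 0.     0.002 -0.   ] shift [-0.6  0.7 -0.2] t 19.6
```

Yellow is home too (8.8 N). Now over to the far side of white.

```bash
python3 -m jog '[[0,0,0,-5,0,0,0],[0,0,0,-5,0,-15,0],[0,0,0,-5,5,-27,0],[0,0,0,5,16,-27,0],[0,0,0,15,28,-27,0]]'
python3 -c "
from h import *
tip(26,-14,.0475)"
```

```text
t: 20.23
position: [0.53, -0.0224, 0.0982]
ee_rot: [0.993, 0.121, 0.002, 0.0]
contact_force: [0.3, 0.5, -0.2]
width: 0.0177
gripper_force: 50.0
turn [ 0.001 -0.003 -0.001] shift [ 4.1 -0.6 27.7] t 20.225
```

```bash
python3 -m jog '[[0,0,0,4,0,0,0],[0,0,0,4,0,0,0],[0,0,0,4,0,14,0],[0,0,0,4,0,27,0],[0,0,0,4,0,27,0]]'
python3 -m jog '[[0,0,0,-6,0,0,0],[0,0,0,-12,0,0,0],[0,0,0,-17,0,0,0],[0,0,0,-21,0,0,0],[0,0,0,-23,0,0,0]]'
python3 -c "
from h import *
tip(1,-14,.0475)"
```

```text
t: 20.85
position: [0.5312, -0.0202, 0.0692]
ee_rot: [0.993, 0.121, -0.001, -0.0]
contact_force: [-0.0, -0.7, -0.3]
width: 0.0174
gripper_force: 50.0
t: 21.48
position: [0.5101, -0.0261, 0.0711]
ee_rot: [0.993, 0.121, 0.001, 0.0]
contact_force: [1.9, 0.0, -1.0]
width: 0.0179
gripper_force: 50.0
turn [ 0.    -0.003 -0.   ] shift [-0.6  0.6  0.6] t 21.475
```

```bash
python3 -m jog '[[0,0,0,-1,0,0,0],[0,0,0,-1.5,0,0,0],[0,0,0,-2,0,0,0],[0,0,0,-2.5,0,0,0],[0,0,0,-2.5,0,0,0]]'
python3 -c "
from h import *
tip(1,-14,.0475)"
```

```text
t: 22.1
position: [0.5099, -0.0261, 0.0713]
ee_rot: [0.993, 0.121, 0.003, -0.0]
contact_force: [6.9, 2.2, -3.9]
width: 0.0177
gripper_force: 50.0
turn [ 0.    -0.006  0.   ] shift [-0.4  0.7  0.8] t 22.1
```

White is at its stop (7 N). Now blue.

```bash
python3 -m jog '[[0,0,0,5,0,0,0],[0,0,0,5,0,-15,0],[0,0,0,6,5,-27,0],[0,0,0,16,17,-27,0],[0,0,0,26,29,-27,0]]'
python3 -c "
from h import *
tip(24,-42,.0475)"
```

```text
t: 22.72
position: [0.541, -0.0497, 0.0982]
ee_rot: [0.993, 0.121, 0.001, 0.0]
contact_force: [-0.1, 0.5, -0.4]
width: 0.0176
gripper_force: 50.0
turn [ 0.001 -0.003 -0.001] shift [-2.  -1.8 27.7] t 22.725
```

```bash
python3 -m jog '[[0,0,0,-1,-1,0,0],[0,0,0,-1,-1,0,0],[0,0,0,-1,-1,14,0],[0,0,0,-1,-1,27,0],[0,0,0,-1,-1,27,0]]'
python3 -m jog '[[0,0,0,-6,0,0,0],[0,0,0,-12,0,0,0],[0,0,0,-17,0,0,0],[0,0,0,-21,0,0,0],[0,0,0,-22,0,0,0]]'
python3 -c "
from h import *
tip(1,-42,.0475)"
```

```text
t: 23.35
position: [0.5375, -0.0475, 0.0692]
ee_rot: [0.993, 0.121, -0.0, -0.0]
contact_force: [0.4, 0.9, 0.8]
width: 0.0174
gripper_force: 50.0
t: 23.98
position: [0.5174, -0.0532, 0.0711]
ee_rot: [0.993, 0.121, 0.001, 0.0]
contact_force: [1.3, 0.3, -1.1]
width: 0.0177
gripper_force: 50.0
turn [ 0.    -0.003 -0.   ] shift [-1.2  0.5  0.6] t 23.975
```

```bash
python3 -m jog '[[0,0,0,-1,0,0,0],[0,0,0,-1.5,0,0,0],[0,0,0,-2,0,0,0],[0,0,0,-3,0,0,0],[0,0,0,-3,0,0,0]]'
python3 -m jog '[[0,0,0,5,0,0,0],[0,0,0,5,0,-15,0],[0,0,0,0,0,-40,0],[0,0,0,-20,0,-70,0],[0,0,0,-20,0,-70,0]]'
python3 - <<'E'
from h import *
goal(.416,.2558,.11,0)
b=viewer.snapshot("side");a=viewer.snapshot("top")
cv2.imwrite("pics/c7.png",np.hstack([cv2.resize(x,None,fx=5,fy=5,interpolation=cv2.INTER_CUBIC) for x in (a[145:245,175:255],b[165:265,235:315])]))
E
```

```text
t: 24.6
position: [0.517, -0.0532, 0.0714]
ee_rot: [0.993, 0.121, 0.003, -0.0]
contact_force: [8.9, 1.4, -4.1]
width: 0.0174
gripper_force: 50.0
t: 25.22
position: [0.4948, -0.0592, 0.1432]
ee_rot: [0.993, 0.121, 0.002, 0.001]
contact_force: [0.1, -0.0, -0.3]
width: 0.0172
gripper_force: 50.0
turn [ 0.001 -0.004  0.242] shift [  -1.2 -324.8   32.6] t 25.225
```

View pics/c7.png

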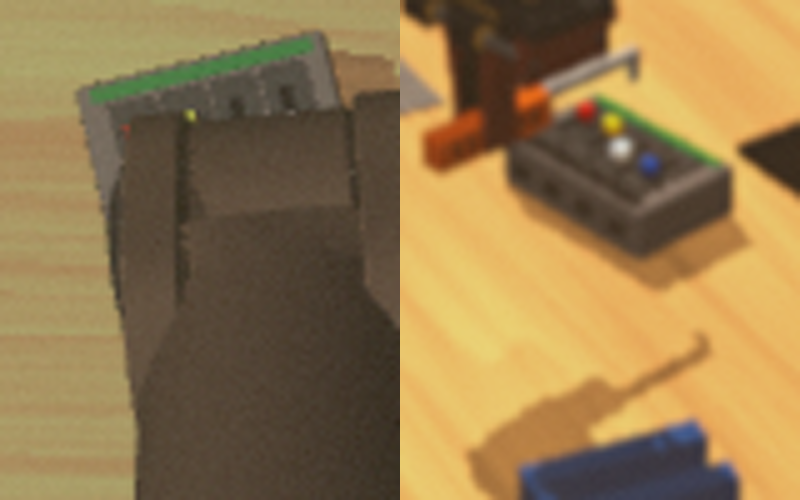

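The side view shows red and yellow up against the green stripe and white and blue near the black edge; the pick is still held level. Taking it back to the mat.

```bash
python3 -m jog '[[0,0,0.06,0,-50,0,0],[0,0,0.12,0,-105,0,0],[0,0,0.18,0,-160,0,0],[0,0,0.242,0,-215,0,0],[0,0,0.242,0,-270,0,0]]'
python3 -m jog '[[0,0,0,-10,-30,0,0],[0,0,0,-14,-50,10,0],[0,0,0,-14,-54,30,0],[0,0,0,-14,-54,30,0]]'
python3 -c "
from h import *
goal(.416,.2558,.034,0)"
```

```text
t: 25.95
position: [0.4292, 0.2053, 0.1399]
ee_rot: [1.0, 0.0, 0.0, 0.0]
contact_force: [1.0, -0.4, -1.7]
width: 0.0179
gripper_force: 50.0
t: 26.45
position: [0.4146, 0.2574, 0.1088]
ee_rot: [1.0, 0.001, -0.001, 0.001]
contact_force: [0.3, -1.1, -1.1]
width: 0.0178
gripper_force: 50.0
turn [0.002 0.002 0.002] shift [ 1.5  1.5 74.8] t 26.45
```

```bash
python3 -m jog '[[0,0,0,0,0,30,0],[0,0,0,0,0,55,0],[0,0,0,0,0,70,0],[0,0,0,0,0,75,0],[0,0,0,0,0,75,0]]'
python3 -m jog '[[0,0,0,0,0,1.5,0],[0,0,0,0,0,3,0],[0,0,0,0,0,4.5,0],[0,0,0,0,0,5.5,0],[0,0,0,0,0,5.5,0]]'
```

```text
t: 27.08
position: [0.4164, 0.2576, 0.036]
ee_rot: [1.0, 0.0, 0.001, -0.0]
contact_force: [-1.1, -0.3, -0.0]
width: 0.0173
gripper_force: 50.0
t: 27.7
position: [0.4161, 0.2575, 0.0302]
ee_rot: [1.0, 0.0, 0.001, -0.0]
contact_force: [1.0, 0.2, -1.9]
width: 0.0177
gripper_force: 50.0
```

```bash
python3 -m jog '[[0,0,0,0,0,1,0],[0,0,0,0,0,2,0],[0,0,0,0,0,2.7,0],[0,0,0,0,0,2.7,0]]'
python3 -m jog '[[0,0,0,0,0,0.7,0],[0,0,0,0,0,1,0],[0,0,0,0,0,1,0]]'
```

```text
t: 28.2
position: [0.4161, 0.2575, 0.0275]
ee_rot: [1.0, 0.0, 0.001, -0.0]
contact_force: [-0.7, 0.7, -0.3]
width: 0.0176
gripper_force: 50.0
t: 28.58
position: [0.4162, 0.2576, 0.0269]
ee_rot: [1.0, 0.0, 0.001, -0.0]
contact_force: [-0.7, -1.5, 5.4]
width: 0.0177
gripper_force: 50.0
```

Contact, at the same height as before. Releasing, rising and checking.

```bash
python3 -m jog '[[0,0,0,0,0,0,60],[0,0,0,0,0,0,60],[0,0,0,0,0,0,60],[0,0,0,0,0,0,60],[0,0,0,0,0,0,60]]'
python3 -m jog '[[0,0,0,0,0,0,60],[0,0,0,0,0,-30,60],[0,0,0,0,0,-80,60],[0,0,0,0,0,-130,60],[0,0,0,-20,-40,-160,60]]'
python3 -m jog '[[0,0,0,-20,-60,0,60],[0,0,0,-20,-110,0,60],[0,0,0,-20,-110,0,60],[0,0,0,-20,-110,0,60]]'
python3 - <<'E'
from h import *
a=viewer.snapshot("top");b=viewer.snapshot("side")
A=cv2.resize(a[145:285,95:255],None,fx=3.5,fy=3.5,interpolation=cv2.INTER_CUBIC)[:490,:]
B=cv2.resize(b[165:235,180:300],None,fx=2,fy=7,interpolation=cv2.INTER_CUBIC)
cv2.imwrite("pics/c8.png",np.hstack([A,B]))
E
```

```text
t: 29.2
position: [0.4162, 0.2575, 0.0265]
ee_rot: [1.0, 0.0, 0.001, -0.0]
contact_force: [0.5, -0.0, -0.6]
width: 0.0599
gripper_force: 0.0
t: 29.82
position: [0.398, 0.2956, 0.1889]
ee_rot: [1.0, -0.003, 0.002, -0.0]
contact_force: [0.7, 1.1, -0.1]
width: 0.0599
gripper_force: 0.0
t: 30.32
position: [0.3757, 0.4065, 0.186]
ee_rot: [1.0, 0.0, 0.001, 0.001]
contact_force: [0.7, -0.2, -0.0]
width: 0.0603
gripper_force: 0.0
```

View pics/c8.png

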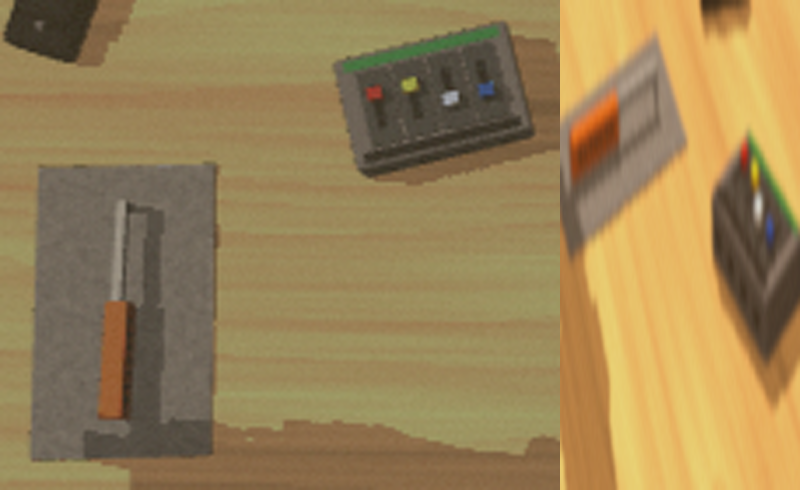

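The pick lies whole on the mat (crop rows 200–418 within 165–460). Red and yellow are at the ON end of their slots, white and blue at the OFF end, and the arm is clear.

```bash
python3 -c "
from plant import hand_in
print(hand_in())"
```

```text
the job is handed in; nothing more can be done
None
```

The job is handed in (hand-in gave no verdict): red and yellow are ON, blue and white are OFF, and the pick is lying whole and released on the grey mat, at about 30 s of the 72 s limit.

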